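# Post a sample tin through the flap of the sample box

## Robot

A 7-joint arm with a two-finger parallel gripper is mounted at the origin on the work surface. World frame = base frame: x ahead of the robot, y to its left, z up, the work surface at z = 0. Lengths are in m, angles in rad, forces in N, time in s.
With the tool pointing down it reaches from about 0.4 to 0.85 m from the base axis. Payload 6.9 kg.
Tool frame: the origin (TCP) lies midway between the tips of the shut fingers; the grasp point (between the pads) lies 19 mm behind it (hold_point_z is the distance from the TCP to the grasp point, in m); x points along the fingers, y is the direction in which the jaws open and shut, and the axes are right-handed (so a half turn about x gives the same grasp; the last joint's range is limited). The gripper opens to 85 mm and grips with 20 to 120 N. Pads are 22 mm wide; open, the fingers measure 114 mm over their backs; the gripper's body (76 mm by 85 mm) begins 54 mm behind the grasp point. The pads swing forward as they close: fully open they stand 13 mm farther back than shut.
Start: joints at [1.335, 0.507, -0.238, 1.5, 0.126, 1.149, -0.155], TCP at [0.209, -0.589, 0.231] pointing down, gripper open.
Joint ranges: [-3.08, 3.08], [-0.24, 2.05], [-1.43, 1.35], [0, 2.5], [-1.52, 4.66], [0.17, 1.96], [-2.89, 2.89]. Speed limits (rad/s): [2.39, 2.39, 3.14, 3.14, 3.14, 3.14, 3.14].

## Interface

Orientations are given as a unit quaternion [w, x, y, z].
In Python, from rig import move_ptp, line_to, movej, move_gripper, wait, ik, get_obs, camera, Unreachable, job_done, hold_point_z gives the robot as it stands. Calls block until the motion is done:
- move_ptp(position, orientation): joint-space move of the TCP to a pose.
- line_to(position, orientation=None, vel=0.15): straight line of the TCP; orientation=None keeps the orientation; vel is the mean speed in m/s.
- movej(angles): joint-space move.
- move_gripper(opening, grasp_force=None): opening from 0.0 (shut) to 1.0 (fully open); grasp_force is the grip in N (None keeps the last); returns when the fingers have stopped.
- wait(seconds).
- ik(position, orientation): joint angles nearest the present ones, or None.
- get_obs(): the state.
- camera(name): name is "scene" or "top"; returns a dict with "image" (420x560x3 uint8, red, green, blue), "fx", "fy", "cx", "cy" (pixels), "T" (4x4, takes a point from camera to world coordinates). Camera axes: x right, y down, z forward; pixel columns grow to the right and rows downward; lengths in m; the calibration is good to about 2 mm. A picture is of the moment at which its call begins. There is no depth.
A pose or a line that the arm cannot do raises Unreachable and nothing moves.
- job_done(): hands the job in, once; it reports no verdict.
The state is a dict: "t": time; "qpos": joint angles; "dq": joint speeds; "tau": joint torques, N m; "position": TCP position; "tool_rot": TCP orientation; "contact_force": force on the tool from outside, world axes, zero at the start; "ft_torque": the same for the moment, N m; "gripper_width": opening from 0.0 (shut) to 1.0 (fully open).
Only numpy, scipy, OpenCV 4.12 (cv2) and the standard library are available. Lean on these libraries where they do the work, as an engineer would, in place of code of your own. Each camera call takes 0.05 s, during which the arm holds its last target. There are 200 camera calls.

## Task

On the raised loading shelf, push the flat metal sample tin across the shelf until it is in front of the hanging flap of the clear sample box, then push it on through the flap so that it slides down the chute into the box. Only push the tin, without picking it up or tipping it over on the shelf, leave the jar on the shelf and the bottle and the pot beside it where they stand, and draw the fingers back out so that the flap swings fully shut.

Things in the scene. Friction and masses are not known exactly. Their poses are not given: they have to be found in the camera images.
- receiver: Sample box with loading shelf, fixed. Origin: on the bench below the middle of the doorway; x into the box (away from the robot, within 15 deg), y left, z up. Dark metal shelf: flat, no rims, top 85 mm above the bench, x -200 to 0, y -180 to 180 mm. Clear box behind it: x 0 to 202, y -67 to 67 mm, closed all round, roof top 74 mm above the shelf.
- mouth (a point): Middle of the doorway at shelf height, in the plane of the shut flap; axes as receiver. Doorway 96 mm wide (y -48 to 48) and 62 mm high under the flap's hinge; jambs 6 mm thick. The shelf runs on level to x = 22 mm inside, then a steel chute falls at 60 deg to the floor 73 mm lower: a tin whose centre passes that edge tips and slides down by itself.
- flap (a joint): Flap hanging in the doorway: 60 g metal plate 92 mm wide, 3 mm thick, hinge along y 62 mm above the shelf, lower edge 4 mm above the shelf. 0 = shut (a stop prevents outward swing); grows as the lower edge swings into the box, to 1.4 rad. Under 1 N opens it (the tin can push it); it falls shut by its own weight in about a second.
- flap_edge (a point): Middle of the flap's lower edge.
- tin: The sample tin: flat round aluminium tin with a steel lid, 56 mm diameter, 32 mm high, about 0.12 kg. Origin: centre of its underside. It stands on the loading shelf, 100 to 140 mm before the doorway and 90 to 110 mm to the left or to the right of the doorway's middle; the jar stands on the other side.
- jar: Small amber glass jar with a black cap, 42 mm diameter, 62 mm high, standing on the loading shelf on the side where the tin is not, 90 to 110 mm from the doorway's middle. Origin: centre of its underside. To be left alone.
- bottle: Amber bottle, 60 mm diameter, 120 mm high, on the bench to the left of the loading shelf. Origin: centre of its underside. To be left alone.
- pot: Steel pot with a lid knob, 60 mm diameter, 90 mm high, on the bench to the right of the loading shelf. Origin: centre of its underside. To be left alone.
There are look-alikes about, which are no part of the job. Several things have the shape of the tin; the one meant has the colours described above.

How it is judged:
By the outcome, as a careful person would: the job done as asked, in the order asked, and still so for the second after the job is handed in, with the robot touching nothing.
It also fails if it takes over 54 s, if anything falls off the work surface, if the arm or the gripper's body presses on something with over 40 N, if the wrist force passes 120 N, or if a joint passes its speed limit or range.

## Working session

There is one attempt and no reset: what is moved stays moved. The work goes in short steps, each a Python script; the robot and the scene stay as the last script left them, time stands still between calls to the robot, and variables do not carry over. Pictures are saved under pics/ and viewed, about 8 in all and at most 12, crops included, and the job is handed in when it is done.

```bash
mkdir -p pics; ls; python3 - <<'E'
from rig import *
import cv2,numpy as np
for n in("scene","top"):
    c=camera(n); cv2.imwrite(f"pics/{n}0.png",c["image"][:,:,::-1]); print(n,c["fx"],c["fy"],c["cx"],c["cy"],np.round(c["T"],4).tolist())
o=get_obs();print(o["t"],o["position"],o["tool_rot"],o["gripper_width"])
E
```

```text
pics
scene 419.83556612103314 419.83556612103314 290.24655079191064 214.98814576755353 [[-0.2953, 0.5398, -0.7883, 1.2764], [0.9553, 0.1764, -0.2371, 0.2629], [0.0111, -0.8231, -0.5677, 0.6454], [0.0, 0.0, 0.0, 1.0]]
top 451.66672870520847 451.66672870520847 276.5709549169568 206.9991856209265 [[0.0271, -0.9902, 0.1368, 0.3635], [-0.9996, -0.026, 0.0098, 0.0173], [-0.0062, -0.137, -0.9906, 1.1974], [0.0, 0.0, 0.0, 1.0]]
0.1 [ 0.20926471 -0.58848153  0.23053111] [-0.11973664 -0.69669084 -0.12079793  0.69691669] 1.000950637424348
```

View pics/scene0.png

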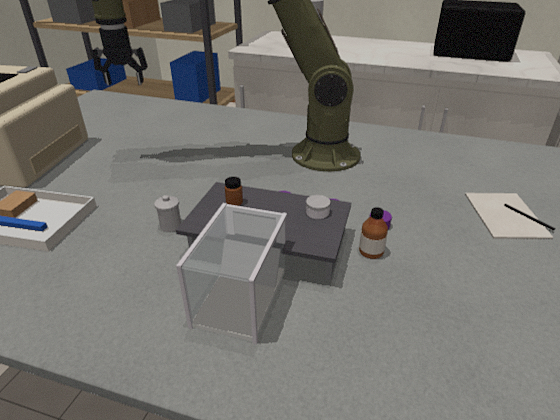

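View pics/top0.png

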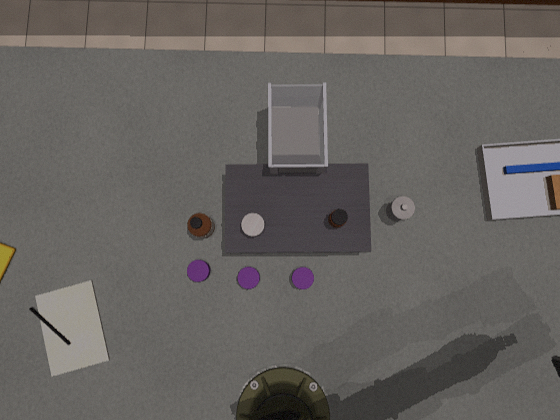

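Top view: tin at about (252,225), on the left. The jar is at (338,218), bottle (200,225), pot (402,208), shelf top x 223–371, rows 164–252, and the box frame spans columns 268–327. The three purple discs are decoys. Next I'll get metric positions.

```bash
cat > h.py <<'E'
from rig import *
import cv2,numpy as np
from scipy.spatial.transform import Rotation as R
def ray(c,uv,z):
    uv=np.atleast_2d(np.array(uv,float)); T=np.array(c["T"])
    d=np.c_[(uv[:,0]-c["cx"])/c["fx"],(uv[:,1]-c["cy"])/c["fy"],np.ones(len(uv))]@T[:3,:3].T
    return (T[:3,3]+d*((z-T[2,3])/d[:,2])[:,None])[:,:2]
def proj(c,P):
    T=np.array(c["T"]); p=(np.atleast_2d(P)-T[:3,3])@T[:3,:3]
    return np.c_[p[:,0]/p[:,2]*c["fx"]+c["cx"],p[:,1]/p[:,2]*c["fy"]+c["cy"]]
def blobs(m,amin):
    n,l,s,ce=cv2.connectedComponentsWithStats(m.astype(np.uint8))
    return [(ce[i],s[i]) for i in range(1,n) if s[i][4]>=amin],l
E
python3 - <<'E'
from h import *
c=camera("top");im=c["image"];g=im.mean(2)
for p in [(252,225),(240,190),(300,220),(212,215),(200,240),(297,165),(268,120)]: print(p,im[p[1],p[0]])
m=(g<85)&(im.max(2).astype(int)-im.min(2)<25)
b,_=blobs(m,3000)
for ce,s in b: print("dark",ce,s)
t=np.zeros_like(g,bool);t[205:245,230:275]=True
b,_=blobs(t&(g>110),100)
for ce,s in b: print("tin",ce,s,ray(c,ce,.117))
b,_=blobs(g>150,100)
for ce,s in b:print("bright",ce,s)
cv2.imwrite("pics/t1.png",cv2.resize(im[75:285,180:420,::-1],None,fx=3.3,fy=2.8,interpolation=2)); 
cv2.imwrite("pics/t1.png",cv2.resize(im[75:275,180:420,::-1],None,fx=3,fy=3,interpolation=cv2.INTER_CUBIC))
E
```

```text
(252, 225) [157 150 146]
(240, 190) [70 65 67]
(300, 220) [71 66 71]
(212, 215) [104 104  99]
(200, 240) [96 94 90]
(297, 165) [160 156 161]
(268, 120) [133 131 132]
dark [295.22512817 206.40404191] [  221   107   150   150 13459]
dark [372.08247321 385.82325764] [  230   332   288    88 10173]
tin [252.33729216 224.03087886] [241 213  23  23 421] [[0.4698436  0.08512773]]
bright [324.89252336 123.89719626] [323  83   5  83 214]
bright [269.3315508  121.12299465] [268  84   4  82 187]
bright [518.26541624 180.44758479] [ 483  144   77   74 3892]
bright [ 72.07712418 326.40751634] [  36  281   72   95 3060]
```

View pics/t1.png

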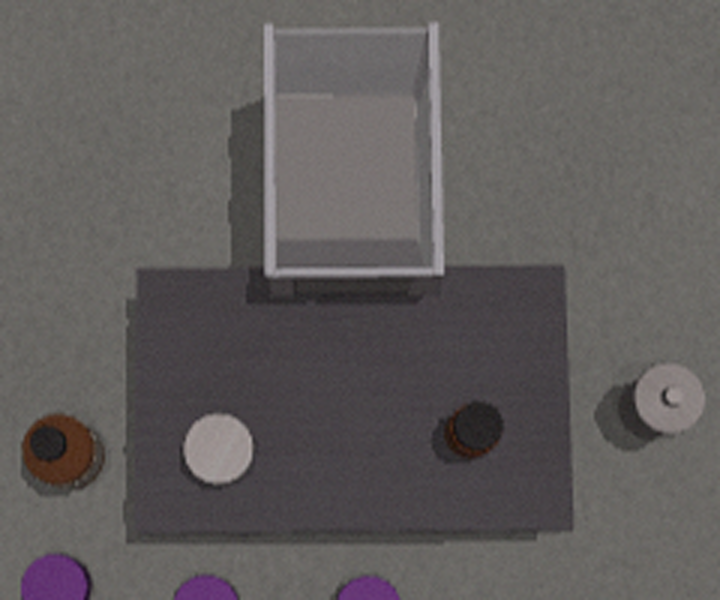

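```bash
python3 - <<'E'
from h import *
from scipy.optimize import least_squares
c=camera("top")
f=lambda p:[180+(p[0]+.5)/3-.5,75+(p[1]+.5)/3-.5]
S=[((137,268),(0,.18,.085)),((566,266),(0,-.18,.085)),((573,530),(-.2,-.18,.085)),((127,531),(-.2,.18,.085)),
   ((264,276),(0,.067,.159)),((443,274),(0,-.067,.159)),((263,24),(.202,.067,.159)),((438,23),(.202,-.067,.159))]
W=np.array([ray(c,f(p),q[2])[0] for p,q in S]);L=np.array([q[:2] for _,q in S])
def fn(v): a=v[2];M=np.array([[np.cos(a),-np.sin(a)],[np.sin(a),np.cos(a)]]);return (L@M.T+v[:2]-W).ravel()
r=least_squares(fn,[.6,0,0]);x,y,a=r.x
print("pose",r.x,np.degrees(a));print(np.round(r.fun.reshape(-1,2)*1000,1).tolist())
M=np.array([[np.cos(a),-np.sin(a)],[np.sin(a),np.cos(a)]])
loc=lambda w:np.round((w-r.x[:2])@M*1000,1)
print("tin",loc(ray(c,(252.34,224.03),.117)))
print("jar",loc(ray(c,f((479,426)),.147)),"bottle",loc(ray(c,f((47,441)),.12)),"pot",loc(ray(c,f((672,397)),.09)))
np.save("pose.npy",r.x)
# cross-check with scene view
s=camera("scene");im=s["image"];g=im.mean(2)
t=np.zeros_like(g,bool);t[190:222,300:335]=True
hsv=cv2.cvtColor(im,cv2.COLOR_RGB2HSV)
b,_=blobs(t&(g>105),50)
for ce,st in b: print("scene tin",ce,st)
P=np.array([[*(M@q[:2]+r.x[:2]),q[2]] for _,q in S]);print(np.round(proj(s,P),1).tolist())
print(np.round(proj(s,[[.4698,.0851,.117],[.4698,.0851,.085]]),1))
E
```

```text
pose [ 0.61265816 -0.01840278  0.02835722] 1.6247491235583007
[[-15.6, 1.1], [-16.3, 1.2], [4.3, 1.1], [4.7, -3.4], [8.8, -2.6], [7.4, 3.6], [3.6, -3.8], [3.1, 2.9]]
tin [[-139.8  107.5]]
jar [[-125.9  -97.7]] bottle [[-134.2  244.3]] pot [[ -95.6 -264.6]]
scene tin [318.1799591  197.49693252] [300 190  35  19 489]
scene tin [316.33950617 213.21604938] [306 207  22  12 162]
[[335.9, 254.8], [178.4, 225.8], [214.8, 182.9], [350.7, 204.2], [283.6, 216.6], [222.3, 206.3], [249.1, 283.8], [175.5, 268.5]]
[[317.1 201.3]
 [316.5 212.7]]
```

```bash
python3 - <<'E'
from h import *
from scipy.optimize import least_squares
c=camera("top")
f=lambda p:[180+(p[0]+.5)/3-.5,75+(p[1]+.5)/3-.5]
S=[((137,268),(.022,.18,.085)),((566,266),(.022,-.18,.085)),((573,530),(-.2,-.18,.085)),((127,531),(-.2,.18,.085)),
   ((264,276),(0,.067,.159)),((443,274),(0,-.067,.159)),((263,24),(.202,.067,.159)),((438,23),(.202,-.067,.159))]
W=np.array([ray(c,f(p),q[2])[0] for p,q in S]);L=np.array([q[:2] for _,q in S])
def fn(v): a=v[2];M=np.array([[np.cos(a),-np.sin(a)],[np.sin(a),np.cos(a)]]);return (L@M.T+v[:2]-W).ravel()
r=least_squares(fn,[.6,0,0]);x,y,a=r.x
print("pose",r.x,np.degrees(a));print(np.round(r.fun.reshape(-1,2)*1000,1).tolist())
M=np.array([[np.cos(a),-np.sin(a)],[np.sin(a),np.cos(a)]])
loc=lambda w:np.round((w-r.x[:2])@M*1000,1)
print("tin",loc(ray(c,(252.34,224.03),.117)))
np.save("pose.npy",r.x)
s=camera("scene")
P=np.array([[*(M@np.array(q[:2])+r.x[:2]),q[2]] for _,q in S]);print(np.round(proj(s,P),1).tolist())
im=cv2.resize(s["image"][160:345,145:385,::-1],None,fx=3,fy=3,interpolation=cv2.INTER_CUBIC)
for u,v in proj(s,P): cv2.circle(im,(int((u-145)*3),int((v-160)*3)),3,(0,0,255),1)
cv2.imwrite("pics/s1.png",im)
# reachability plan
hp=hold_point_z;print("hp",hp)
def tool(pitch,yaw,jaw):  # x = pointing dir: pitch from vertical toward receiver +x ; jaw 'x' or 'y'
    d=np.array([np.sin(pitch),0,-np.cos(pitch)]); j=np.array([1.,0,0]) if jaw=='x' else np.array([0,1.,0])
    m=R.from_euler('z',yaw)*R.from_matrix(np.c_[d,j,np.cross(d,j)]); return m
for pit,jaw,pts in [(0,'x',[(-.14,.16,.1),(-.14,.02,.1)]),(np.radians(45),'y',[(-.19,0,.1),(.02,0,.1)]),(np.radians(55),'y',[(-.19,0,.1),(.02,0,.1)])]:
  for flip in (0,1):
    m=tool(pit,a,jaw)
    if flip: m=m*R.from_euler('x',np.pi)
    q=m.as_quat(scalar_first=True)
    for p in pts:
        w=[*(M@np.array(p[:2])+r.x[:2]),p[2]]; k=ik(w,q); print(pit,flip,p,None if k is None else np.round(k,2))
E
```

```text
pose [ 0.60716034 -0.01855739  0.02813451] 1.6119885418434334
[[1.0, 1.5], [0.1, 1.7], [-1.2, 1.0], [-0.8, -3.5], [3.3, -2.7], [1.9, 3.4], [-1.9, -4.0], [-2.4, 2.7]]
tin [[-134.3  107.5]]
[[334.4, 259.8], [174.8, 230.0], [215.7, 181.9], [351.1, 203.0], [284.3, 215.1], [223.3, 204.9], [250.3, 281.5], [177.0, 266.4]]
hp 0.0187
0 0 (-0.14, 0.16, 0.1) [ 0.27  0.59 -0.93  2.04  0.65  0.84 -1.01]
0 0 (-0.14, 0.02, 0.1) [ 0.43  0.5  -0.69  2.08  0.48  0.72 -0.54]
0 1 (-0.14, 0.16, 0.1) [ 0.41  0.73 -1.23  2.04  0.84  1.01  1.92]
0 1 (-0.14, 0.02, 0.1) [-0.74  0.72  1.15  2.09 -0.85  0.92 -2.21]
0.7853981633974483 0 (-0.19, 0, 0.1) None
0.7853981633974483 0 (0.02, 0, 0.1) [ 0.73  0.87 -1.23  2.4   2.24  0.98 -0.45]
0.7853981633974483 1 (-0.19, 0, 0.1) None
0.7853981633974483 1 (0.02, 0, 0.1) [ 0.55  0.69 -0.83  2.4   2.5   0.75  2.35]
0.9599310885968813 0 (-0.19, 0, 0.1) None
0.9599310885968813 0 (0.02, 0, 0.1) None
0.9599310885968813 1 (-0.19, 0, 0.1) None
0.9599310885968813 1 (0.02, 0, 0.1) None
```

View pics/s1.png

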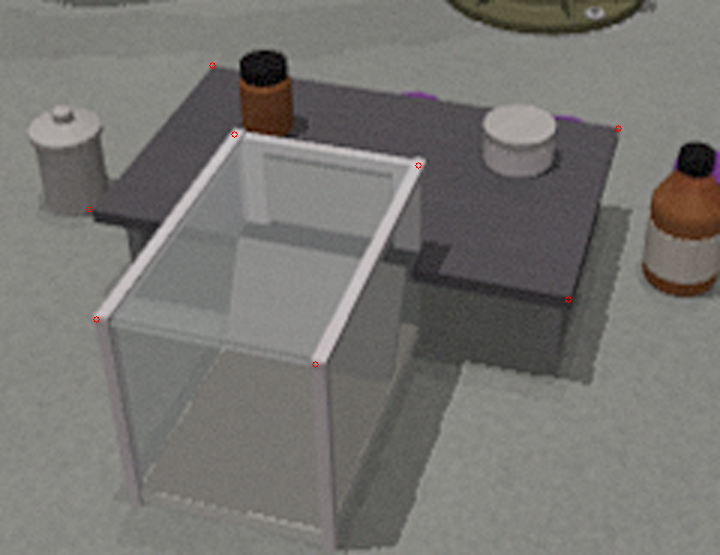

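The fit matches the scene view within about 1 px. The tin is at receiver (-134, 107) mm. Vertical fingers would hit the lintel, so I need tilted ones for the final push. I'll scan which tilts are reachable.

```bash
cat >> h.py <<'E'
X0,Y0,A=np.load("pose.npy"); M=np.array([[np.cos(A),-np.sin(A)],[np.sin(A),np.cos(A)]])
def w(x,y,z): return [*(M@np.array([x,y])/1000+[X0,Y0]),.085+z/1000]   # receiver mm, z above shelf
def loc(p): return (np.asarray(p)[:2]-[X0,Y0])@M*1000
def tool(deg,jaw,flip=0):
    p=np.radians(deg);d=np.array([np.sin(p),0,-np.cos(p)]); j=np.eye(3)[0 if jaw=='x' else 1]
    m=R.from_euler('z',A)*R.from_matrix(np.c_[d,j,np.cross(d,j)])
    if flip: m=m*R.from_euler('x',np.pi)
    return m.as_quat(scalar_first=True)
E
python3 - <<'E'
from h import *
for d in (0,10,20,25,30,35,40):
  for fl in (0,1): print(d,fl,[(x,None if (k:=ik(w(x,0,z),tool(d,'y',fl))) is None else np.round(k,1).tolist()) for x,z in [(-190,60),(-175,12),(-100,12),(-60,12),(10,12)]])
for fl in (0,1):print(fl,[np.round(k,2).tolist() if (k:=ik(w(x,y,z),tool(0,'x',fl))) is not None else None for x,y,z in [(-134,155,100),(-134,155,12),(-134,33,12),(-134,60,100)]])
E
```

```text
0 0 [(-190, [0.8, 0.5, -1.1, 2.1, 0.5, 0.9, 0.9]), (-175, [0.6, 0.5, -0.9, 2.2, 0.6, 0.7, 0.9]), (-100, [0.6, 0.6, -0.9, 2.0, 0.7, 0.9, 0.9]), (-60, [0.6, 0.7, -1.0, 1.9, 0.7, 1.0, 0.9]), (10, [0.5, 0.8, -1.0, 1.7, 0.8, 1.1, 0.9])]
0 1 [(-190, [0.4, 0.3, -0.5, 2.1, 0.2, 0.7, -1.8]), (-175, [0.3, 0.4, -0.4, 2.2, 0.3, 0.6, -1.8]), (-100, [0.2, 0.5, -0.4, 2.0, 0.3, 0.7, -1.8]), (-60, [0.2, 0.5, -0.3, 1.9, 0.3, 0.8, -1.8]), (10, [0.2, 0.6, -0.3, 1.7, 0.2, 0.9, -1.8])]
10 0 [(-190, [0.9, 0.4, -1.2, 2.3, 0.7, 0.7, 0.8]), (-175, [0.5, 0.4, -0.6, 2.3, 0.6, 0.4, 0.9]), (-100, [0.6, 0.5, -0.8, 2.1, 0.8, 0.6, 0.8]), (-60, [0.6, 0.6, -0.9, 2.0, 0.8, 0.7, 0.8]), (10, [0.6, 0.7, -1.0, 1.9, 0.9, 0.8, 0.8])]
10 1 [(-190, [0.5, 0.3, -0.6, 2.3, 0.3, 0.5, -1.9]), (-175, [0.3, 0.3, -0.3, 2.3, 0.4, 0.3, -1.9]), (-100, [0.2, 0.4, -0.3, 2.1, 0.3, 0.4, -1.8]), (-60, [0.2, 0.5, -0.3, 2.0, 0.3, 0.5, -1.8]), (10, [0.2, 0.6, -0.3, 1.9, 0.3, 0.6, -1.8])]
20 0 [(-190, [0.7, 0.2, -0.9, 2.4, 0.8, 0.3, 0.7]), (-175, [0.8, 0.5, -1.2, 2.5, 1.5, 0.6, 0.0]), (-100, [0.3, 0.4, -0.4, 2.3, 1.0, 0.2, 0.6]), (-60, [0.4, 0.5,
[... 1118 characters left out ...]
), (-175, None), (-100, None), (-60, [0.4, 0.5, -0.6, 2.5, 2.4, 0.5, 2.3]), (10, [0.3, 0.5, -0.4, 2.3, 2.5, 0.3, 2.3])]
40 0 [(-190, None), (-175, None), (-100, None), (-60, None), (10, [0.7, 0.8, -1.2, 2.4, 2.1, 0.9, -0.3])]
40 1 [(-190, None), (-175, None), (-100, None), (-60, None), (10, [0.4, 0.6, -0.6, 2.4, 2.5, 0.5, 2.3])]
0 [[0.46, 0.58, -1.22, 1.92, 0.61, 1.1, -0.99], [0.26, 0.59, -0.89, 2.03, 0.63, 0.82, -0.97], [0.4, 0.51, -0.69, 2.07, 0.49, 0.73, -0.57], [0.49, 0.42, -0.88, 1.95, 0.39, 0.95, -0.55]]
1 [[0.46, 0.58, -1.22, 1.92, 0.61, 1.1, 2.15], [0.42, 0.74, -1.23, 2.03, 0.85, 1.01, 1.93], [-0.76, 0.73, 1.15, 2.08, -0.87, 0.93, -2.23], [-0.87, 0.55, 1.15, 1.97, -0.6, 1.02, -2.55]]
```

```bash
cat >> h.py <<'E'
def tindet(tag=None):
    c=camera("top");im=c["image"];g=im.mean(2);m=np.zeros(g.shape,np.uint8)
    cv2.fillPoly(m,[np.int32(proj(c,[w(-200,180,0),w(-5,180,0),w(-5,-60,0),w(-200,-60,0)]))],1)
    if tag: cv2.imwrite(f"pics/{tag}.png",cv2.resize(im[75:275,180:420,::-1],None,fx=3,fy=3,interpolation=cv2.INTER_CUBIC))
    return [(np.round(loc(ray(c,ce,.117)[0]),1).tolist(),int(s[4])) for ce,s in blobs((m>0)&(g>110),60)[0]]
E
python3 - <<'E'
from h import *
s=np.array([-134.3,107.5]);e=np.array([-55,0.]);u=(e-s)/np.linalg.norm(e-s)
ang=np.arctan2(u[0],-u[1])   # rotate jaw-x tool about z
q=(R.from_euler('z',ang)*R.from_quat(tool(0,'x'),scalar_first=True)).as_quat(scalar_first=True)
p0=s-58*u;p1=e-31*u
for fl in (0,1):
    qq=(R.from_quat(q,scalar_first=True)*R.from_euler('x',np.pi*fl)).as_quat(scalar_first=True)
    ks=[ik(w(*p,z),qq) for p,z in((p0,160),(p0,8),(p1,8),(p1,160))];print(fl,[None if k is None else np.round(k,2).tolist() for k in ks])
np.save("q1.npy",q)
move_gripper(0.42)
move_ptp(w(*p0,160),q); line_to(w(*p0,8),vel=.15)
print(get_obs()["t"],get_obs()["contact_force"],tindet("a1"))
E
```

```text
0 [[0.54, 0.44, -1.27, 1.9, 0.46, 1.15, -0.24], [0.29, 0.57, -0.95, 2.12, 0.67, 0.79, -0.43], [0.47, 0.63, -0.82, 1.92, 0.61, 0.86, -0.01], [0.57, 0.47, -0.96, 1.71, 0.41, 1.17, 0.17]]
1 [[-1.05, 0.34, 0.95, 1.91, -0.32, 1.05, -2.44], [-0.85, 0.54, 0.75, 2.13, -0.58, 0.69, -2.18], [0.02, 0.52, -0.11, 1.92, 0.09, 0.7, -2.62], [0.18, 0.36, -0.33, 1.72, 0.13, 1.08, -2.67]]
4.7167 [-0.19638383  0.73129404  0.12067047] []
```

View pics/a1.png

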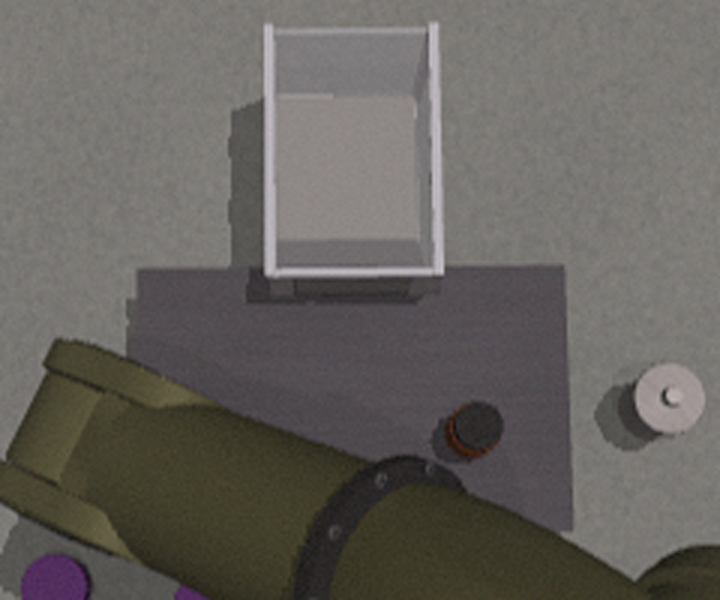

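The arm hides the tin from above (jar at (475,428) and pot at (670,397) unmoved). I'll check from the scene camera.

```bash
cat >> h.py <<'E'
def shot(tag):
    im=camera("scene")["image"]; cv2.imwrite(f"pics/{tag}.png",cv2.resize(im[100:345,145:425,::-1],None,fx=2.4,fy=2.4,interpolation=cv2.INTER_CUBIC))
E
python3 -c "
from h import *
shot('a2')"
```

```text
(no output)
```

View pics/a2.png

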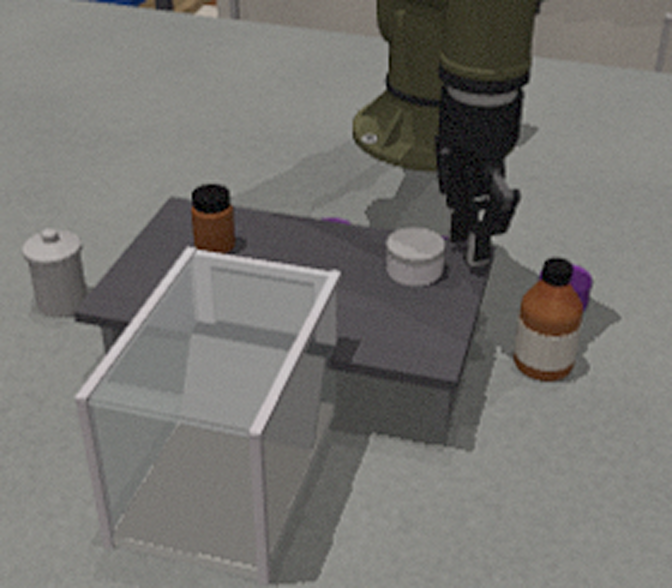

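The tin is at (415,256), with the two fingers just behind and left of it at (475,240) and clear of the bottle. Now I'll push diagonally to the front of the flap.

```bash
python3 - <<'E'
from h import *
s=np.array([-134.3,107.5]);e=np.array([-55,0.]);u=(e-s)/np.linalg.norm(e-s)
p1=e-31*u
line_to(w(*p1,8),vel=.06); print(get_obs()["contact_force"])
shot('b1')
p2=e-60*u; line_to(w(*p2,8),vel=.1); line_to(w(*p2,110),vel=.2)
print(get_obs()["t"],loc(get_obs()["position"]),tindet())
E
```

```text
[-1.14637648  1.35232537 -0.781506  ]
8.7917 [-90.87118907  47.4037141 ] []
```

View pics/b1.png

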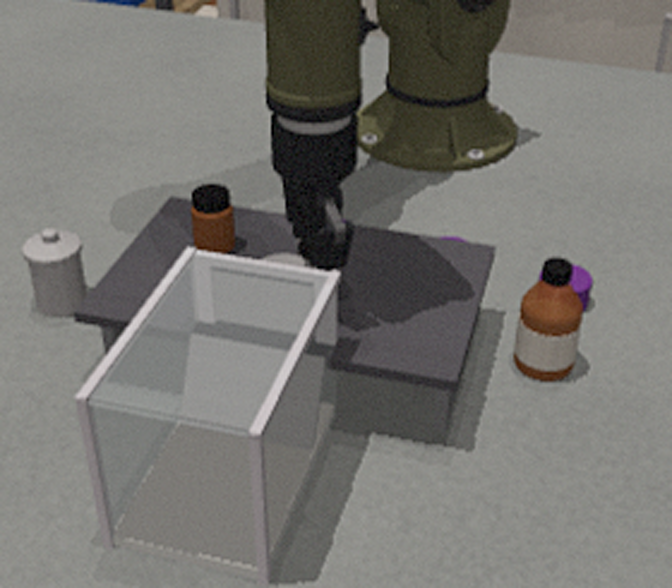

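```bash
python3 - <<'E'
from h import *
line_to(w(-170,60,130),vel=.25)
print(get_obs()["t"],tindet("b2"))
for fl in (0,1): print(fl,[(x,z,None if (k:=ik(w(x,0,z),tool(30,'y',fl))) is None else np.round(k,2).tolist()) for x,z in [(-105,110),(-105,60),(-105,9),(-100,9),(-50,9),(14,9)]])
E
```

```text
9.325 [([-46.8, -8.6], 240)]
0 [(-105, 110, [1.02, 0.39, -1.36, 2.33, 1.28, 0.5, 0.28]), (-105, 60, [0.83, 0.45, -1.14, 2.41, 1.65, 0.47, -0.08]), (-105, 9, [0.67, 0.55, -0.98, 2.48, 2.0, 0.54, -0.43]), (-100, 9, [0.67, 0.55, -0.98, 2.47, 1.99, 0.54, -0.41]), (-50, 9, [0.66, 0.61, -0.99, 2.35, 1.85, 0.55, -0.23]), (14, 9, [0.65, 0.68, -1.0, 2.19, 1.7, 0.59, -0.02])]
1 [(-105, 110, [-0.46, 0.19, 0.56, 2.34, -0.96, 0.18, -0.57]), (-105, 60, [0.5, 0.31, -0.63, 2.41, 1.86, 0.21, 2.87]), (-105, 9, [0.32, 0.42, -0.44, 2.48, 2.54, 0.31, 2.2]), (-100, 9, [0.32, 0.43, -0.44, 2.47, 2.52, 0.31, 2.22]), (-50, 9, [0.17, 0.45, -0.24, 2.35, 2.64, 0.2, 2.1]), (14, 9, [0.3, 0.53, -0.43, 2.19, 1.91, 0.22, 2.86])]
```

View pics/b2.png

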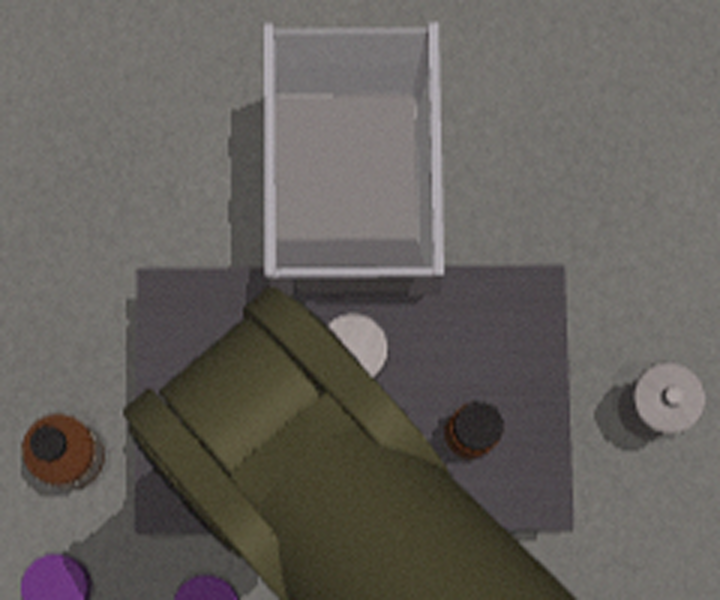

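```bash
python3 - <<'E'
from h import *
c=camera("top");f=lambda p:[180+(p[0]+.5)/3-.5,75+(p[1]+.5)/3-.5]
t=loc(ray(c,f((352,348)),.117)[0]);print("tin",t)
move_ptp(w(-106,0,110),tool(30,'y',0)); print(get_obs()["t"],np.round(get_obs()["qpos"],2))
line_to(w(-106,0,9),vel=.12); o=get_obs();print(o["t"],o["contact_force"],tindet())
shot('c1')
E
```

```text
tin [-53.22239888  -0.38364799]
10.2 [ 1.02  0.39 -1.36  2.33  1.27  0.5   0.28]
11.1917 [ 0.37296755 -0.5409172   0.41170531] [([-53.4, -0.9], 418)]
```

View pics/c1.png

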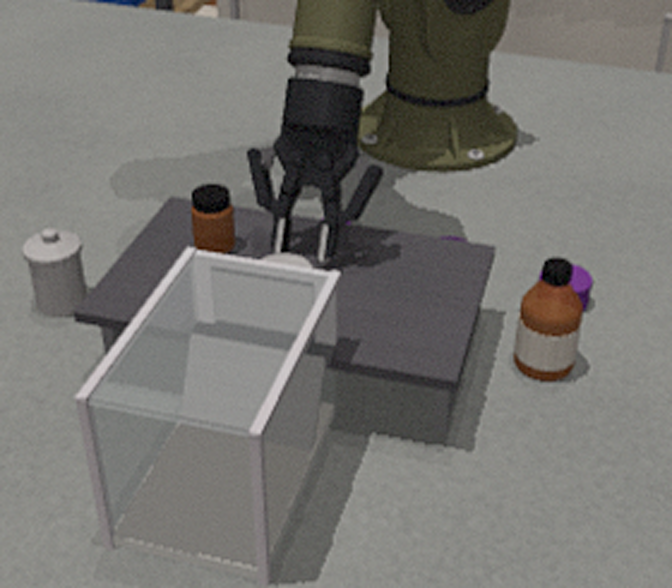

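Tin at (-53, -1), standing and centred ahead of the fingers (top at (285,260)). Pushing through in force-checked steps.

```bash
python3 - <<'E'
from h import *
for x in (-60,-40,-25,-15,-8,-2,4):
    line_to(w(x,0,9),vel=.06); o=get_obs(); fc=o["contact_force"]
    print(x,round(o["t"],2),np.round(fc,1))
    if np.linalg.norm(fc)>12: break
wait(.5);shot('d1')
E
```

```text
-60 12.21 [-0.   0.4 -0.3]
-40 12.69 [ 0.4  0.2 -0.1]
-25 13.09 [ 0.5  0.9 -0.4]
-15 13.41 [ 0.4  0.1 -1. ]
-8 13.68 [-0.7 -0.4 -0.6]
-2 13.93 [ 0.4  0.2 -0.4]
4 14.18 [-0.1  0.4 -0.5]
```

View pics/d1.png

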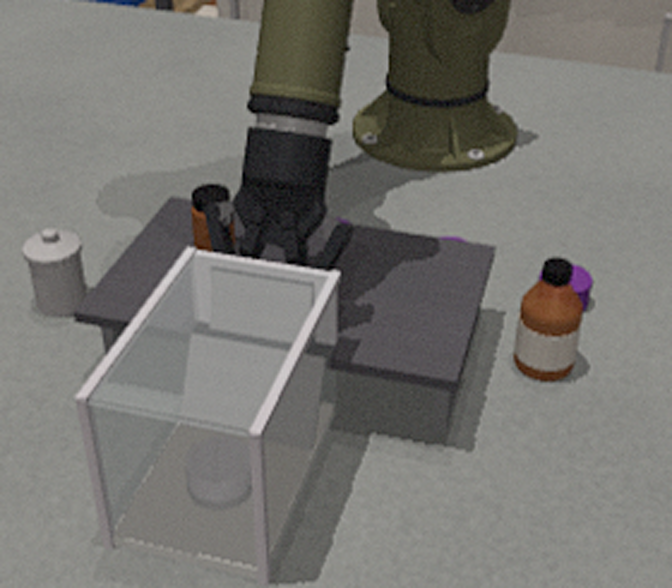

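The tin is in the box at (218,475), standing on the floor. I'll withdraw the fingers and check that the flap is shut.

```bash
python3 - <<'E'
from h import *
line_to(w(-100,0,9),vel=.1); line_to(w(-106,0,110),vel=.15); wait(1.5); 
o=get_obs();print(o["t"],o["contact_force"])
c=camera("top")["image"][75:275,180:420,::-1];s=camera("scene")["image"][165:345,145:385,::-1]
cv2.imwrite("pics/e1.png",np.hstack([cv2.resize(c[:180],None,fx=1.6,fy=2.2),cv2.resize(s,None,fx=1.7,fy=2.2)]))
E
```

```text
18.2417 [-0.95027972 -0.50362899 -0.11365503]
```

View pics/e1.png

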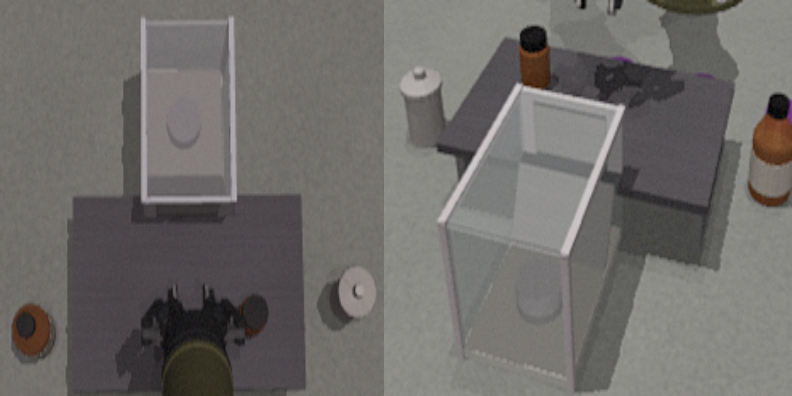

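The tin lies on the box floor, and the jar, bottle and pot are in place. I'll lift clear of the jar and compare the doorway with the starting picture.

```bash
python3 - <<'E'
from h import *
line_to(w(-106,30,160),vel=.15); wait(.5)
s=camera("scene");im=s["image"].astype(float);i0=cv2.imread("pics/scene0.png")[:,:,::-1].astype(float)
def d(P):
    m=np.zeros(im.shape[:2],np.uint8);cv2.fillPoly(m,[np.int32(proj(s,P))],1);m=m>0
    return m.sum(),np.abs(im-i0).mean(2)[m].mean().round(1),(im-i0)[m].mean(0).round(1)
print("flap",d([w(0,44,58),w(0,-44,58),w(0,-44,6),w(0,44,6)]))
print("flap lower",d([w(0,44,20),w(0,-44,20),w(0,-44,2),w(0,44,2)]))
print("jar",d([w(-126,-80,0),w(-126,-116,0),w(-126,-116,60),w(-126,-80,60)]))
print("bottle",d([w(-134,224,-80),w(-134,264,-80),w(-134,264,10),w(-134,224,10)]))
print("pot",d([w(-96,-245,-80),w(-96,-285,-80),w(-96,-285,-5),w(-96,-245,-5)]))
a=im[195:260,200:300,::-1];b=i0[195:260,200:300,::-1]
cv2.imwrite("pics/f1.png",np.vstack([cv2.resize(k,None,fx=4,fy=4,interpolation=2) for k in(b,a)]))
E
```

```text
flap (np.int64(834), np.float64(3.8), array([3.6, 3.5, 3.6]))
flap lower (np.int64(273), np.float64(4.7), array([4.6, 4.6, 4.6]))
jar (np.int64(333), np.float64(5.7), array([1.7, 1. , 1.2]))
bottle (np.int64(573), np.float64(4.0), array([3. , 2.3, 1.9]))
pot (np.int64(363), np.float64(3.7), array([3. , 2.9, 2.8]))[ WARN:0@2.534] global loadsave.cpp:1063 imwrite_ Unsupported depth image for selected encoder is fallbacked to CV_8U.
```

View pics/f1.png

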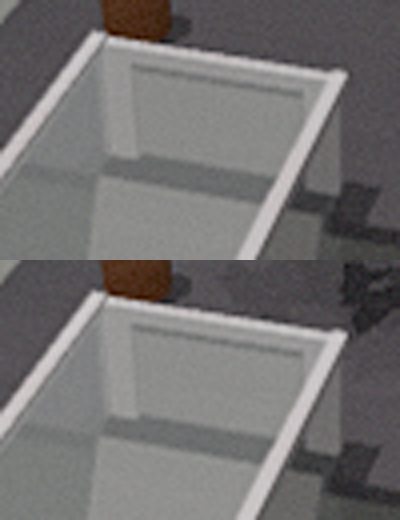

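The doorway looks the same before and after, so the flap is shut. Handing in.

```bash
python3 -c "
from rig import *
print(get_obs()['t'],get_obs()['contact_force']);job_done()"
```

```text
19.4333 [ 1.41360506 -0.40238702 -0.13183152]
the job is handed in; nothing more can be done
```

The tin is in the box and the flap is shut. I handed the job in at 19.4 s on the robot's clock, against the 54 s limit.

**What I did:** I pushed the tin diagonally with two part-open, downward-pointing fingers until it stood in front of the flap, at (-53, -1) mm from the doorway's middle. I then pushed it straight through with the tool tilted 30° so the fingers passed under the hinge. It slid down the chute, and I drew the fingers back out and lifted clear. The tin was never gripped.

**Last checks:**
- **Tin:** the scene and top views both show it lying on the box floor.
- **Flap:** the doorway picture matches the starting one, apart from a small overall brightness change.
- **Jar, bottle and pot:** they look unmoved; the picture differences there were small, about 4–6 grey levels.
- **Forces:** the tool force read about 1 N or less after each step of the push through the flap, and about 1.5 N with the arm in free air at the end, which I take to be sensor noise.

**Disagreements:**
- My first pose fit was about 16 mm off at the shelf's far edge, because that edge is at x = 22 mm rather than 0. Refitting brought the errors to 4 mm or less.
- One reading of the tin, (-47, -9) mm, was wrong because the arm partly hid it; a clear view corrected it.

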